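# Load the tab-welding fixture: strip bobbin on the spindle, cell pressed in the V

### The arm

A 6-joint arm with a two-finger parallel gripper is mounted at the origin on the work surface; the furniture and walls round the work are solid. World frame = base frame: x ahead of the robot, y to its left, z up, the work surface at z = 0. Lengths are in m, angles in rad, forces in N, time in s.
With the tool pointing down it reaches from about 0.375 to 0.9 m from the base axis. Payload 3.1 kg.
Tool frame: the origin (TCP) lies between the finger pads; the fingertips stand 19 mm ahead of it and the grasp point (between the pads) is the TCP; z points along the fingers, y is the direction in which the jaws open and shut (so a half turn about z gives the same grasp; the last joint's range is limited). The gripper opens to 87 mm and grips with 3 to 60 N. Pads are 19 mm wide; open, the fingers measure 117 mm over their backs; the gripper's body (75 mm by 190 mm) begins 51 mm behind the grasp point.
Start: joints at [-0.178, 0.527, 1.433, -0, 1.181, -0.178], TCP at [0.625, 0, 0.242] pointing down, gripper open.
Joint ranges: [-3.08, 3.08], [-0.75, 2.2], [0.22, 2.44], [-1.43, 4.57], [0, 2.65], [-2.85, 2.85]. Speed limits (rad/s): [2.79, 2.79, 3.14, 3.14, 3.14, 3.14].

### API

Orientations are given as a unit quaternion [x, y, z, w].
In Python, from rig import robot gives the robot as it stands.
- The arm moves only by the tool apply_moves, never from a script. Its argument "series" is a list of rows, each a list of 7 numbers: the shift along the tool's x, y, z in cm, then the turn, a rotation vector about the tool's x, y, z in degrees, then the opening, from 0 (shut) to 1 (fully open). In form: [[dx, dy, dz, rx, ry, rz, grip], ...]. A call has 1 to 5 rows; each row is the pose to reach, as a shift and turn from the pose commanded when the call began, along the tool's axes at that moment; what a row does not reach only later rows make up. A row lasts 1/12 s, in which the tool goes at most 41.7 mm and 7.16 degrees, less where a joint would pass 70% of its speed; a pose out of reach is approached as far as the arm can. A call with a gripper value outside its range is refused whole. The fingers move at their own pace and stop on an object; "newtons" is the grip in N (left out, the last holds). Time passes only in rows, so rows that repeat a pose let the fingers close. It gives the time, the measured TCP pose, the force and the opening at its end, in the units of the state.
- robot.get_obs(): the state, without advancing time (a new reading comes with each control period).
- robot.camera(name): name is "scene" or "side" or "wrist"; returns the picture (420x560x3 uint8, red, green, blue); there is no depth.
- robot.camera_params(name): a dict with "mtx" (3x3 intrinsics, pixels), "origin" and "rotation" of the camera in the world. Camera axes: x right, y down, z forward; pixel columns grow to the right and rows downward; lengths in m; the calibration is good to about 2 mm. A picture is of the moment at which its call begins: read the wrist's pose just before it. camera_params takes no time and is no camera call; for the wrist camera it gives the pose at the moment of the call.
- robot.hand_in(): hands the job in, once; it reports no verdict.
The state is a dict: "time": time; "q": joint angles; "joint_velocities": joint speeds; "joint_torque": joint torques, N m; "position": TCP position; "tool_rot": TCP orientation; "ft_force": force on the tool from outside, world axes, zero at the start; "moment": the same for the moment, N m; "grip_width": finger opening in m.
Only numpy, scipy, OpenCV 4.12 (cv2) and the standard library are available. Lean on these libraries where they do the work, as an engineer would, in place of code of your own. Each camera call takes 0.05 s, during which the arm holds its last target. There are 200 camera calls.

### The job

Get the tab-welding fixture ready: first put the orange bobbin of nickel strip onto the upright spindle, right down on its shoulder, and let go of it; then lay the blue cylindrical cell lengthwise in the sprung V-saddle, about centred along it. Press the cell down so that it bears firmly on both faces of the V and the saddle sinks about 5 mm, best by letting it settle freely in the V and pushing on its top with the closed fingertips (a tight grip on its sides easily lifts it off one face), and finish while still holding it pressed there. Do not drop the bobbin or the cell, and leave the jar, the bottle and the vial where they stand.

Things in the scene. Friction and masses are not known exactly. Their poses are not given: they have to be found in the camera images.
- spool: Orange bobbin wound with grey nickel strip, about 90 g, standing on the bench with its axis upright: 53 mm outside diameter, 32 mm high, through bore 20 mm. Origin at the centre of its underside, z along its axis (up). Grasp it round the outside; it is round, so any yaw will do.
- spool_seat (a point): Centre of the spindle's shoulder, where the middle of the bobbin's underside belongs, 24 mm above the bench; z up. The steel spindle is 15 mm thick, rises 44 mm above this point (the top 8 mm tapers to a point) and is fixed in a grey round foot, 80 mm across and 10 mm high; the shoulder is 34 mm across.
- cell: Blue cylindrical battery cell, 34 mm diameter, 70 mm long, about 140 g, lying level. Origin at its middle, on its axis; x runs along its length (y and z turn as it rolls). At the start it lies on the cradle, its axis 28 mm above the bench. Either end may point either way in the V.
- cradle: Low grey cradle on which the cell lies at the start, fixed: 60 mm long (x), 26 mm wide (y), narrower than the cell, so fingers can go down on both sides of the cell's middle. Origin under its centre.
- vee_seat (a point): Where the middle of the cell belongs in the V: the axis of the seated cell, at mid-length of the saddle; the seated cell's top is 17 mm above it. x runs along the V (the cell's x goes parallel to it), y across, z up. Moves with the saddle: 70 mm above the bench when the saddle is up.
- vee_base: Fixture under the V, fixed: aluminium base plate 110 mm (x) by 80 mm (y), 10 mm high; origin under its centre. On it, on springs, stands the 90 degree steel V-saddle, 58 mm long (x) and 30 mm wide, narrower than the cell, so fingers gripping the cell's sides pass outside it; its lips lie 10 mm below vee_seat.
- saddle (a joint): How far the sprung V-saddle has sunk, m: 0 up, hard stop at 0.010. Stands at 0 under the cell's weight alone. The spring gives about 3.6 N at 0 and 1.2 N more per mm; with the cell in it, a push of about 7 N sinks it 5 mm. Its two V faces are called saddle_c1 (+y side) and saddle_c2 (-y side).
- jar: Bystander: jar with grey contents and orange cap, 52 mm across, 65 mm high; origin under its centre. Leave it alone.
- bottle: Bystander: yellow oil bottle with red nozzle, 51 mm across, 136 mm high; origin under its centre. Leave it alone.
- vial: Bystander: small vial with black cap, 27 mm across, 60 mm high; origin under its centre. Leave it alone.
There are look-alikes about, which are no part of the job. What is meant by the cell is not red or turquoise, and is the larger of those in its own colour.

How it is judged:
On the way, in this order (a step that is already met when the one before it is completed fails the run):
1. the bobbin sits on the spindle's shoulder, let go (horizontal distance between spool and spool_seat below 0.005 m and z of spool in the frame of spool_seat between -0.003 and 0.003 m and angle between spool's own z axis and vertical below 0.08 rad and contact force between the fingers and spool below 0.2 N), for 0.2 s.
2. the cell lies in the V (x of cell in the frame of vee_seat between -0.01 and 0.01 m and y of cell in the frame of vee_seat between -0.002 and 0.002 m and z of cell in the frame of vee_seat between -0.002 and 0.002 m and angle between the x axis of cell and the x axis of vee_seat, either way round below 0.06 rad), for 0.2 s.
At the end, for the whole second after the job is handed in: Bobbin free on the spindle (3 mm of shoulder, 5 mm of centre). Cell at rest in the V (2 mm across and in height, 10 mm lengthwise, 0.06 rad), over 1.5 N on each face; fingers press it (over 2 N), not the V (under 0.5 N); saddle sunk 3 to 8 mm. Robot still holding (all of step 1 and all of step 2 and contact force between cell and saddle_c1 above 1.5 N and contact force between cell and saddle_c2 above 1.5 N and value of joint saddle between 0.003 and 0.008 m and contact force between the fingers and cell above 2 N and contact force between the fingers and saddle_c1 below 0.5 N and contact force between the fingers and saddle_c2 below 0.5 N and linear speed of each of cell, spool below 0.02 m/s); the arm keeps its last pose, push and grip.
It fails at once if the bobbin or the cell is dropped (moving faster than 0.5 m/s with no finger on it) ((linear speed of spool above 0.5 m/s and contact force between the fingers and spool below 0.1 N) or (linear speed of cell above 0.5 m/s and contact force between the fingers and cell below 0.1 N)).
It fails at once if the jar, the bottle or the vial is moved by more than 20 mm or tipped over (distance of any of jar, bottle, vial from where it was at the start of the episode above 0.02 m or angle between any of jar, bottle, vial's own z axis and vertical above 0.3 rad).
It also fails if it takes over 64 s, if anything falls off the work surface, if the arm or the gripper's body presses on something with over 40 N, if the wrist force passes 120 N, or if a joint passes its speed limit or range.

## Working session

There is one attempt and no reset: what is moved stays moved. The work goes in short steps, Python scripts to look and compute and a tool call to move; the robot and the scene stay as the last step left them, time stands still between calls to the robot, and variables do not carry over. Pictures are saved under pics/ and viewed, about 8 in all and at most 12, crops included, and the job is handed in when it is done.

Besides the shell and the picture viewer there is one more tool, called after "Call:" by a JSON object that holds its "name" and its "arguments". apply_moves: Moves the arm, as the interface text tells. Its arguments: {"type":"object","properties":{"series":{"type":"array"},"newtons":{"type":"number"}},"required":["series"]}

```bash
ls; mkdir -p pics
cat > h.py <<'E'
import numpy as np, cv2, json
from rig import robot
def snap(n,f):
    p=robot.camera_params(n); im=np.ascontiguousarray(robot.camera(n)[:,:,::-1]); cv2.imwrite(f'pics/{f}.png',im)
    json.dump({k:np.array(v).tolist() for k,v in p.items()},open(f'pics/{f}.json','w'))
    return im
def par(f):
    p=json.load(open(f'pics/{f}.json')); return np.array(p['mtx']),np.array(p['origin']),np.array(p['rotation'])
def onz(f,uv,z):
    K,o,R=par(f); d=R@np.linalg.solve(K,[uv[0],uv[1],1.]); return o+d*(z-o[2])/d[2]
def proj(f,P):
    K,o,R=par(f); c=R.T@(np.array(P)-o); c=K@c; return c[:2]/c[2]
def tri(f1,uv1,f2,uv2):
    A=[];b=[]
    for f,uv in((f1,uv1),(f2,uv2)):
        K,o,R=par(f); d=R@np.linalg.solve(K,[uv[0],uv[1],1.]); d/=np.linalg.norm(d); M=np.eye(3)-np.outer(d,d); A.append(M); b.append(M@o)
    return np.linalg.lstsq(np.vstack(A),np.hstack(b),rcond=None)[0]
E
python3 - <<'E'
from h import *
a=snap('scene','s0');b=snap('side','d0');c=snap('wrist','w0')
for f in('s0','d0','w0'):print(f,*[x.round(3).tolist() for x in par(f)])
o=robot.get_obs();print({k:np.round(v,4).tolist() for k,v in o.items()})
cv2.imwrite('pics/m0.png',np.vstack([cv2.resize(np.hstack([a,b]),(800,300)),cv2.resize(np.hstack([c,c*0]),(800,300))]))
E
```

```text
pics
s0 [[397.5, 0.0, 279.616], [0.0, 397.5, 220.037], [0.0, 0.0, 1.0]] [0.119, -0.642, 0.571] [0.835, -0.233, 0.144, -0.477]
d0 [[386.499, 0.0, 283.111], [0.0, 386.499, 210.935], [0.0, 0.0, 1.0]] [0.211, 0.779, 0.598] [-0.212, 0.85, -0.465, 0.126]
w0 [[337.773, 0.0, 280.897], [0.0, 337.773, 209.567], [0.0, 0.0, 1.0]] [0.625, 0.08, 0.383] [0.989, 0.001, -0.001, 0.148]
{'time': 0.15, 'q': [-0.1785, 0.5283, 1.4336, 0.0, 1.1814, -0.1785], 'joint_velocities': [-0.0016, -0.0049, -0.0036, 0.001, -0.0002, -0.0009], 'joint_torque': [0.0009, -44.0429, -17.6842, 0.0634, 0.0553, -0.0001], 'position': [0.6245, 0.0001, 0.2408], 'tool_rot': [0.7071, 0.7071, -0.0005, -0.0007], 'ft_force': [-0.3878, -0.1046, 0.0291], 'moment': [0.019, 0.0181, 0.0376], 'grip_width': 0.0871}
```

View pics/s0.png

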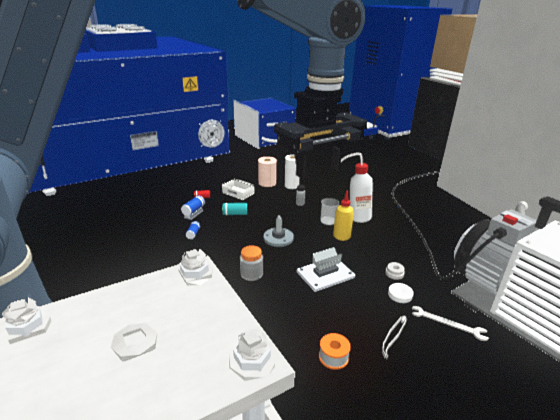

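View pics/d0.png

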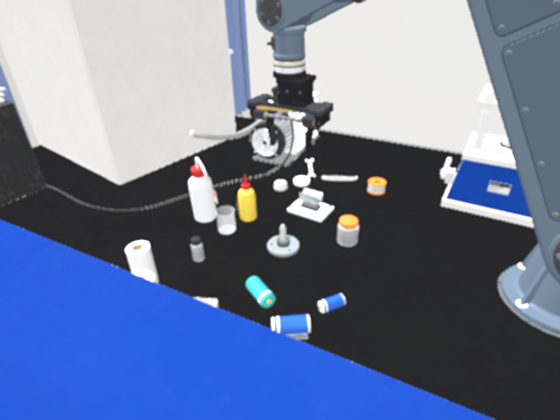

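The scene view shows the orange bobbin at (335,350), spindle at (278,235), V fixture at (326,268), jar at (251,262), yellow bottle at (344,218) and vial at (300,195). The candidates for the cell are:
- blue at scene (193,207) / side (291,325), the larger one, lying on a cradle
- small blue at (193,230) / (332,302)
- turquoise at (235,209)
- red at (202,194)

The first fits the description. I'll confirm it in an enlarged crop.

```bash
sed -i 's/^from rig/from scipy.spatial.transform import Rotation as Rn\nfrom rig/; s/np.array(p\[.rotation.\])$/Rn.from_quat(p["rotation"]).as_matrix()/' h.py
python3 - <<'E'
from h import *
a=cv2.imread('pics/s0.png');b=cv2.imread('pics/d0.png')
def cr(im,x,y,w=66,h=75,k=4): return cv2.resize(im[y:y+h,x:x+w],(w*k,h*k),interpolation=cv2.INTER_CUBIC)
t=np.hstack([cr(a,160,175),cr(a,294,240),cr(a,250,200)])
u=np.hstack([cr(b,262,285),cr(b,285,175),cr(b,250,210)])
cv2.imwrite('pics/m1.png',np.vstack([t,u]))
# rough
for n,f1,p,g,q in[('spool','s0',(335,342),'d0',(377,182)),('spindletip','s0',(278,216),'d0',(283,225)),('cell','s0',(193,207),'d0',(291,324)),('jar','s0',(251,252),'d0',(348,222)),('bottle','s0',(346,196),'d0',(245,178)),('vial','s0',(301,187),'d0',(196,240)),('teal','s0',(235,209),'d0',(261,292)),('vee','s0',(326,260),'d0',(313,196))]:
    P=tri(f1,p,g,q);print(n,P.round(3),(proj(f1,P)-p).round(1),(proj(g,P)-q).round(1))
E
```

```text
spool [ 0.47  -0.276  0.033] [-0.9  0.8] [-0.5 -0.5]
spindletip [0.588 0.105 0.067] [ 0. -0.] [0. 0.]
cell [0.446 0.335 0.025] [ 0.4 -0.3] [0.6 0.5]
jar [0.458 0.009 0.059] [-0.2  0.1] [-0.1 -0.1]
bottle [0.743 0.028 0.121] [ 0.5 -0.7] [0.4 0.7]
vial [0.751 0.238 0.056] [-0.1  0.1] [-0.1 -0.2]
teal [0.549 0.279 0.015] [-0.3  0.3] [-0.4 -0.4]
vee [ 0.597 -0.087  0.047] [ 0. -0.] [0. 0.]
```

View pics/m1.png

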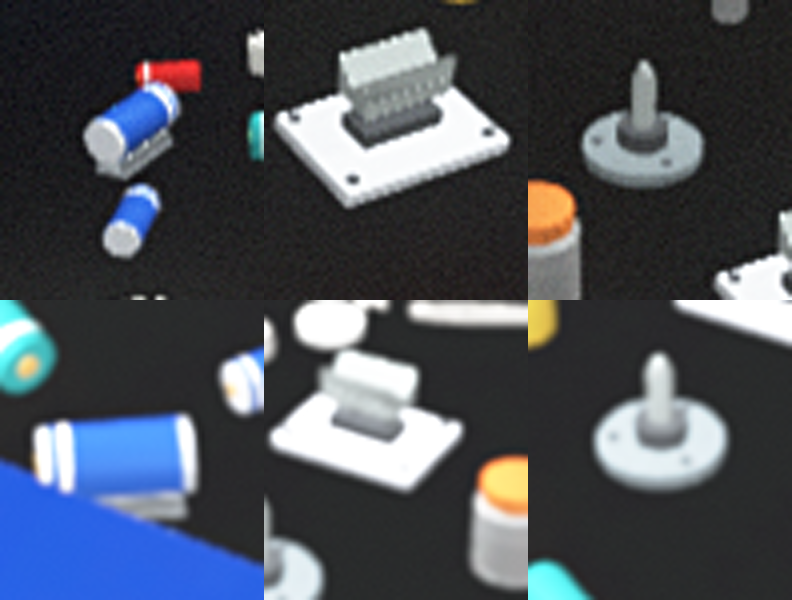

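View pics/w0.png

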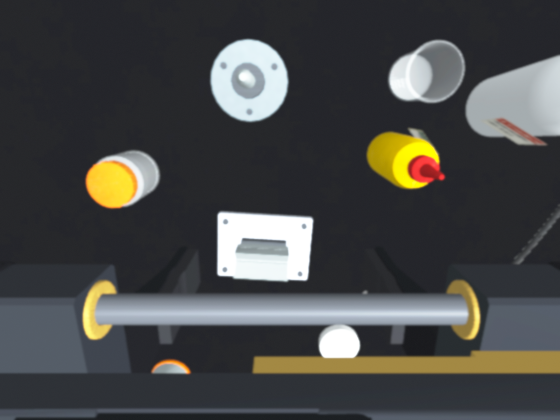

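The crops confirm the cell: the larger blue one on the grey cradle at scene (193,207) / side (291,325), with a smaller blue twin, a red one and a turquoise one nearby. The wrist view shows the plate with corners about (220,214), (313,217), (308,280) and (218,277). The spindle foot is centred near (249,81).

```bash
python3 - <<'E'
from h import *
w=cv2.imread('pics/w0.png'); g=cv2.cvtColor(w,cv2.COLOR_BGR2GRAY)
def blob(x,y,X,Y,t):
    m=np.zeros_like(g); m[y:Y,x:X]=(g[y:Y,x:X]>t); c=max(cv2.findContours(m,0,2)[0],key=cv2.contourArea); return c.reshape(-1,2).astype(np.float32)
c=blob(205,200,330,290,140); r=cv2.minAreaRect(c); print('plate px',r)
h=cv2.approxPolyDP(c,6,True).reshape(-1,2);print(h.tolist())
P=np.array([onz('w0',p,0.010) for p in c])[:,:2].astype(np.float32); print('plate world',cv2.minAreaRect(P))
print([onz('w0',p,0.010).round(4).tolist() for p in h])
c=blob(200,30,300,130,110); P=np.array([onz('w0',p,0.010) for p in c])[:,:2].astype(np.float32); print('foot',cv2.minEnclosingCircle(P),cv2.fitEllipse(P))
print('tip',onz('w0',(247,76),.068))
for n,p,z in[('jar',(111,185),.065),('bottle nozzle',(440,175),.136),('cup',(427,70),.04)]:print(n,onz('w0',p,z).round(3))
# spool in scene: orange top rim
a=cv2.imread('pics/s0.png');hsv=cv2.cvtColor(a,cv2.COLOR_BGR2HSV);m=cv2.inRange(hsv,(5,150,120),(20,255,255));m[:,:310]=0;m[:325]=0;m[:,365:]=0;m[356:]=0
ys,xs=np.nonzero(m);print(xs.min(),xs.max(),ys.min(),ys.max())
print('spool',onz('s0',((xs.min()+xs.max())/2,ys.min()+9),.032).round(4))
for z,p in((.032,(335,344)),): print(onz('s0',p,z).round(4), onz('d0',(377,182),z).round(4))
E
python3 - <<'E'
import sys;sys.path.insert(0,'.')
E
```

```text
plate px ((263.07244873046875, 246.7689666748047), (95.59945678710938, 65.8861083984375), 3.3664605617523193)
[[218.0, 213.0], [219.0, 275.0], [307.0, 278.0], [310.0, 217.0]]
plate world ((0.6034883260726929, -0.08149338513612747), (0.08538941293954849, 0.1117674931883812), 86.55567169189453)
[[0.5513, -0.0379, 0.01], [0.5482, -0.1178, 0.01], [0.6564, -0.1216, 0.01], [0.658, -0.0426, 0.01]]
foot ((0.5909775495529175, 0.10494138300418854), 0.04055036976933479) ((0.5909159779548645, 0.1052006185054779), (0.07938586175441742, 0.07985985279083252), 88.1874771118164)
tip [0.59467853 0.10567635 0.068     ]
jar [0.46  0.008 0.065]
bottle nozzle [0.742 0.032 0.136]
cup [0.762 0.113 0.04 ]
319 350 333 355
spool [ 0.4723 -0.2748  0.032 ]
[ 0.4702 -0.2788  0.032 ] [ 0.468  -0.2751  0.032 ]
```

Call:
{"name": "apply_moves", "arguments": {"series": [[-3.5,-2,0,0,0,0,1],[-7,-3.9,0,0,0,0,1],[-10.5,-5.9,0,0,0,0,1],[-14,-7.8,0,0,0,0,1],[-17.5,-9.8,0,0,0,0,1]]}}

```text
time: 0.57
position: [0.5259, -0.1761, 0.2413]
tool_rot: [0.707, 0.707, -0.0, -0.0]
ft_force: [0.5, -0.4, -0.7]
grip_width: 0.0871
```

Call:
{"name": "apply_moves", "arguments": {"series": [[-3.4,-1.9,0,0,0,0,1],[-6.8,-3.8,0,0,0,0,1],[-10.1,-5.7,0,0,0,0,1],[-10.1,-5.7,0,0,0,0,1],[-10.1,-5.7,0,0,0,0,1]]}}

```text
time: 0.98
position: [0.4689, -0.2778, 0.2413]
tool_rot: [0.709, 0.705, 0.0, -0.0]
ft_force: [-0.1, 0.4, -0.7]
grip_width: 0.0869
```

Run:
```python
from h import *
w=snap('wrist','w1');hsv=cv2.cvtColor(w,cv2.COLOR_BGR2HSV)
m=cv2.inRange(hsv,(5,120,90),(22,255,255)); m[290:]=0
n,l,s,c=cv2.connectedComponentsWithStats(m)
for i in range(1,n):
    if s[i,4]>100:
        ct=max(cv2.findContours((l==i).astype(np.uint8),0,2)[0],key=cv2.contourArea).reshape(-1,2)
        P=np.array([onz('w1',p,.032) for p in ct])[:,:2].astype(np.float32)
        print(s[i],c[i],cv2.fitEllipse(P),cv2.minEnclosingCircle(P))
print(robot.get_obs()['position'],robot.get_obs()['tool_rot'])
```

```text
[256 156  53  56 570] [282.15087719 180.69122807] ((0.47059518098831177, -0.2770543396472931), (0.05502356216311455, 0.05981781706213951), 179.87191772460938) ((0.4703197479248047, -0.27681127190589905), 0.03020779974758625)
[273 176  20  21 245] [282.39183673 186.87346939] ((0.4706650376319885, -0.2786387503147125), (0.02101723663508892, 0.02149883098900318), 12.073246002197266) ((0.47030970454216003, -0.27878451347351074), 0.011227552779018879)
[ 91 280  24  10 134] [102.55970149 285.00746269] ((0.25874626636505127, -0.396609902381897), (0.011776728555560112, 0.028374867513775826), 89.81163024902344) ((0.2594466507434845, -0.4003812074661255), 0.013857227750122547)
[448 280  25  10 179] [459.43575419 285.40782123] ((0.6815506219863892, -0.4140474200248718), (0.030073318630456924, 0.04839644208550453), 25.55013656616211) ((0.678662896156311, -0.40246516466140747), 0.014282790943980217)
[ 0.46947849 -0.27630593  0.24128174] [ 7.07928322e-01  7.06284061e-01  2.73431742e-04 -4.91651228e-04]
```

View pics/w1.png

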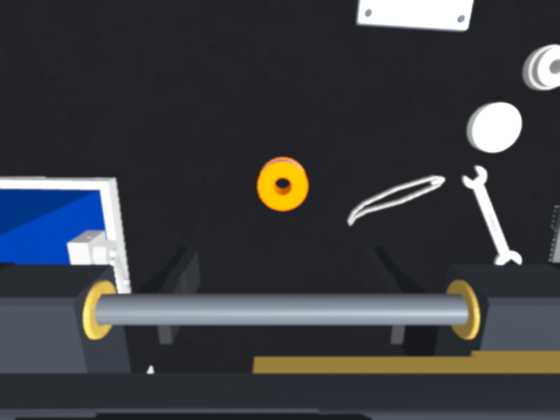

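The bobbin's bore is centred at (283,187). That gives (0.4705, -0.2787) with a measured diameter of 21 mm against the stated 20, so it agrees. Before going down I'll check the white table's corner at wrist (115,180) / scene (293,372).

Run:
```python
from h import *
P=tri('s0',(294,374),'w1',(115,179));print(P,proj('s0',P),proj('w1',P))
print(onz('w1',(102,180),P[2]),onz('w1',(130,290),P[2]))
R=Rn.from_quat(robot.get_obs()['tool_rot']); d=np.array([.4705,-.2787,.024])-robot.get_obs()['position']
print(R.inv().apply(d)*100, R.as_matrix().round(3))
```

```text
[ 0.33681442 -0.28761074  0.0678656 ] [272.6544184  365.68605728] [144.98995621 203.7255534 ]
[ 0.29868002 -0.2639578   0.0678656 ] [ 0.30952767 -0.38218879  0.0678656 ]
[-0.26267018  0.10943995 21.7278693 ] [[ 0.002  1.    -0.   ]
 [ 1.    -0.002  0.001]
 [ 0.001 -0.    -1.   ]]
```

I can't pin down the table's height, so I'll turn the jaws to lie along world y. That keeps the gripper body well away from it.

Call:
{"name": "apply_moves", "arguments": {"series": [[0,0,0,0,0,7,1],[0,0,0,0,0,14,1],[0,0,0,0,0,21,1],[0,0,0,0,0,28,1],[0,0,0,0,0,35,1]]}}

```text
time: 1.45
position: [0.4707, -0.2739, 0.2414]
tool_rot: [0.888, 0.46, 0.0, -0.001]
ft_force: [-0.2, 0.3, 0.3]
grip_width: 0.087
```

Call:
{"name": "apply_moves", "arguments": {"series": [[0,0,0,0,0,7,1],[0,0,0,0,0,14,1],[0,0,0,0,0,21,1],[0,0,0,0,0,28,1],[0,0,0,0,0,35,1]]}}

```text
time: 1.87
position: [0.4708, -0.2738, 0.2414]
tool_rot: [0.985, 0.172, -0.0, -0.001]
ft_force: [0.6, 0.5, -0.3]
grip_width: 0.087
```

Call:
{"name": "apply_moves", "arguments": {"series": [[0,0,2,0,0,7,1],[0,0,4,0,0,14,1],[0,0,6,0,0,20,1],[0,0,8,0,0,20,1],[0,0,8,0,0,20,1]]}}

```text
time: 2.28
position: [0.4687, -0.2723, 0.1581]
tool_rot: [1.0, 0.001, -0.003, -0.003]
ft_force: [0.5, 0.7, 0.1]
grip_width: 0.0873
```

```bash
cat >> h.py <<'E'
def togo(t):
    o=robot.get_obs();R=Rn.from_quat(o['tool_rot']);print('pos',o['position'].round(4) if hasattr(o['position'],'round') else o['position'],'shift cm',(R.inv().apply(np.array(t)-o['position'])*100).round(2),'toolx',R.as_matrix()[:,0].round(4),'z',R.as_matrix()[:,2].round(4),'w',round(o['grip_width'],4),'f',np.round(o['ft_force'],1),'t',round(o['time'],2))
E
python3 - <<'E'
from h import *
togo([.4705,-.2787,.024])
E
```

```text
pos [ 0.4687 -0.2723  0.1581] shift cm [ 0.26  0.72 13.4 ] toolx [ 1.      0.0027 -0.0061] z [-0.0061  0.0059 -1.    ] w 0.0873 f [0.5 0.7 0.1] t 2.28
```

Call:
{"name": "apply_moves", "arguments": {"series": [[0.2,0.5,3,0,0,0,1],[0.2,0.5,6,0,0,0,1],[0.2,0.5,8,0,0,0,1],[0.2,0.5,8,0,0,0,1],[0.2,0.5,8,0,0,0,1]]}}

```text
time: 2.7
position: [0.4723, -0.2799, 0.0815]
tool_rot: [1.0, 0.001, -0.001, -0.001]
ft_force: [0.9, -0.8, 0.9]
grip_width: 0.0871
```

Call:
{"name": "apply_moves", "arguments": {"series": [[0,0,0,0,0,0,1],[0,0,0,0,0,0,1],[0,0,0,0,0,0,1]]}}

```text
time: 2.95
position: [0.473, -0.2815, 0.0833]
tool_rot: [1.0, 0.0, 0.001, 0.001]
ft_force: [-0.1, 0.1, -0.9]
grip_width: 0.0871
```

Run:
```python
from h import *
togo([.4705,-.2787,.024])
w=snap('wrist','w2');hsv=cv2.cvtColor(w,cv2.COLOR_BGR2HSV);print(par('w2')[1])
m=cv2.inRange(hsv,(5,120,90),(22,255,255))
n,l,s,c=cv2.connectedComponentsWithStats(m)
print([(s[i].tolist(),c[i].round()) for i in range(1,n) if s[i,4]>150]); print(proj('w2',[.4705,-.2787,.032]))
```

```text
pos [ 0.473  -0.2815  0.0833] shift cm [-0.26 -0.3   5.93] toolx [1.0e+00 4.0e-04 2.5e-03] z [ 0.0025 -0.0023 -1.    ] w 0.0871 f [-0.1  0.1 -0.9] t 2.95
[ 0.55352868 -0.28156035  0.22604728]
[([232, 191, 89, 96, 695], array([277., 238.])), ([261, 231, 31, 28, 546], array([276., 246.])), ([83, 280, 32, 60, 573], array([ 99., 309.])), ([447, 280, 34, 60, 589], array([464., 309.])), ([252, 350, 228, 23, 263], array([364., 356.]))]
[275.53355735 246.72337524]
```

View pics/w2.png

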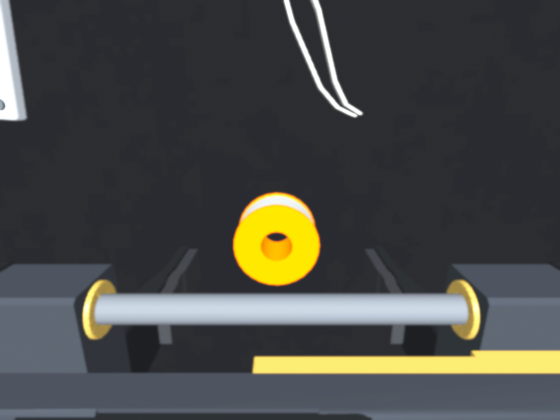

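The bore shows at (276,246) against a predicted (275.5,246.7), so the position holds. Going down to grasp.

Call:
{"name": "apply_moves", "arguments": {"series": [[-0.25,-0.3,2,0,0,0,1],[-0.25,-0.3,4,0,0,0,1],[-0.25,-0.3,5.5,0,0,0,1],[-0.25,-0.3,5.9,0,0,0,1],[-0.25,-0.3,5.9,0,0,0,1]]}}

```text
time: 3.42
position: [0.4692, -0.2778, 0.0221]
tool_rot: [1.0, -0.0, -0.001, -0.0]
ft_force: [0.1, 0.5, -0.4]
grip_width: 0.0869
```

Call:
{"name": "apply_moves", "arguments": {"series": [[0,0,0,0,0,0,1],[0,0,0,0,0,0,0.4],[0,0,0,0,0,0,0.4],[0,0,0,0,0,0,0.4],[0,0,0,0,0,0,0.4]], "newtons": 15}}

```text
time: 3.83
position: [0.4698, -0.2782, 0.0232]
tool_rot: [1.0, 0.0, 0.0, 0.0]
ft_force: [0.9, -0.9, 0.6]
grip_width: 0.0678
```

Call:
{"name": "apply_moves", "arguments": {"series": [[0,0,0,0,0,0,0.4],[0,0,0,0,0,0,0.4],[0,0,0,0,0,0,0.4],[0,0,0,0,0,0,0.4],[0,0,0,0,0,0,0.4]]}}

```text
time: 4.25
position: [0.4696, -0.2781, 0.0227]
tool_rot: [1.0, 0.0, 0.0, 0.0]
ft_force: [0.7, -0.0, 2.2]
grip_width: 0.0518
```

Call:
{"name": "apply_moves", "arguments": {"series": [[0,0,-1,0,0,0,0.4],[0,0,-4,0,0,0,0.4],[0,0,-8,0,0,0,0.4],[0,0,-12,0,0,0,0.4],[0,0,-15,0,0,0,0.4]]}}

```text
time: 4.67
position: [0.4697, -0.2781, 0.1756]
tool_rot: [1.0, 0.0, 0.001, 0.001]
ft_force: [1.2, -0.1, -1.3]
grip_width: 0.0525
```

Run:
```python
from h import *
togo([.591,.105,.16])
```

```text
pos [ 0.4697 -0.2781  0.1756] shift cm [ 12.13 -38.31   1.53] toolx [1.0e+00 1.0e-04 1.6e-03] z [ 0.0016 -0.0014 -1.    ] w 0.0525 f [ 1.2 -0.1 -1.3] t 4.67
```

Call:
{"name": "apply_moves", "arguments": {"series": [[0.3,-3.5,0,0,0,0,0.4],[0.6,-7.3,0,0,0,0,0.4],[0.9,-11.3,0,0,0,0,0.4],[1.2,-15.3,0,0,0,0,0.4],[1.5,-19.3,0,0,0,0,0.4]]}}

```text
time: 5.08
position: [0.4839, -0.0832, 0.1731]
tool_rot: [1.0, -0.001, 0.0, -0.0]
ft_force: [0.6, 1.2, -0.5]
grip_width: 0.0523
```

Call:
{"name": "apply_moves", "arguments": {"series": [[0.3,-4,0,0,0,0,0.4],[0.6,-8,0,0,0,0,0.4],[0.9,-12,0,0,0,0,0.4],[1.2,-16,0,0,0,0,0.4],[1.5,-19,0,0,0,0,0.4]]}}

```text
time: 5.5
position: [0.4985, 0.108, 0.173]
tool_rot: [1.0, 0.001, -0.0, -0.0]
ft_force: [0.8, -0.0, -1.9]
grip_width: 0.0523
```

Call:
{"name": "apply_moves", "arguments": {"series": [[0,0,0,0,0,0,0.4],[0,0,0,0,0,0,0.4],[0,0,0,0,0,0,0.4],[0,0,0,0,0,0,0.4]]}}

```text
time: 5.83
position: [0.4993, 0.104, 0.1726]
tool_rot: [1.0, -0.001, -0.0, 0.0]
ft_force: [1.0, -0.4, -1.1]
grip_width: 0.0522
```

Run:
```python
from h import *
togo([.591,.105,.16])
w=snap('wrist','w3');g=cv2.cvtColor(w,cv2.COLOR_BGR2GRAY)
print(proj('w3',[.591,.105,.01]),proj('w3',[.591,.105,.068]))
u=proj('w3',[.591,.105,.01]).astype(int)
m=np.zeros_like(g);x,y=u;m[max(y-75,0):y+75,max(x-75,0):x+75]=g[max(y-75,0):y+75,max(x-75,0):x+75]>110
c=max(cv2.findContours(m,0,2)[0],key=cv2.contourArea).reshape(-1,2)
P=np.array([onz('w3',p,.01) for p in c])[:,:2].astype(np.float32);print(cv2.fitEllipse(P),cv2.minEnclosingCircle(P))
```

```text
pos [0.4993 0.104  0.1726] shift cm [ 9.17 -0.12  1.26] toolx [ 1.0e+00 -1.3e-03 -4.0e-04] z [-4.e-04 -3.e-04 -1.e+00] w 0.0522 f [ 1.  -0.4 -1.1] t 5.83
[279.19468655  92.79596763] [278.78098946  89.66670236]
((0.5907282829284668, 0.10530874133110046), (0.07899314910173416, 0.07910740375518799), 172.94398498535156) ((0.5907319784164429, 0.10538924485445023), 0.040041107684373856)
```

View pics/w3.png

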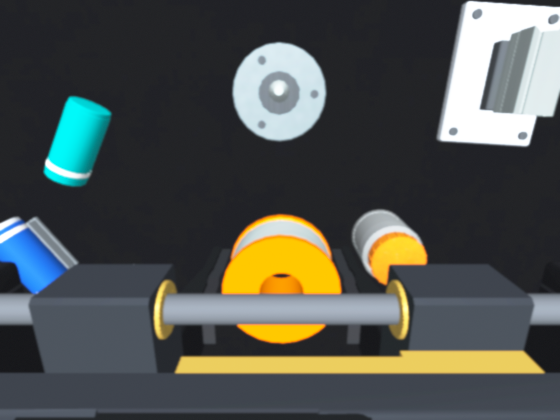

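The spindle foot is centred near (279,92), which gives (0.5907, 0.1053) and agrees with the first view. The bobbin's top disc is centred near (281.5,289.5).

Run:
```python
from h import *
s=onz('w3',(281.5,289.5),.1726+.0093); t=onz('w3',(278.7,87.8),.0665)
print('held spool',s,'tip',t); 
d=np.array([.5907,.1053])-s[:2]; print('shift x,y world',d)
togo([.5907,.1053,.11])
```

```text
held spool [0.50217102 0.10329713 0.1819    ] tip [0.59228612 0.10506238 0.0665    ]
shift x,y world [0.08852898 0.00200287]
pos [0.4994 0.1037 0.1726] shift cm [ 9.13 -0.17  6.26] toolx [ 1.0e+00 -1.9e-03 -3.0e-04] z [-3.e-04 -2.e-04 -1.e+00] w 0.0522 f [ 0.5  0.1 -1.1] t 5.88
```

Call:
{"name": "apply_moves", "arguments": {"series": [[3,-0.1,0,0,0,0,0.4],[6,-0.2,1,0,0,0,0.4],[8.5,-0.2,3,0,0,0,0.4],[9,-0.2,5,0,0,0,0.4],[9,-0.2,6,0,0,0,0.4]]}}

```text
time: 6.3
position: [0.5908, 0.1051, 0.1105]
tool_rot: [1.0, -0.001, -0.0, 0.0]
ft_force: [-0.9, 0.3, -0.5]
grip_width: 0.0521
```

Call:
{"name": "apply_moves", "arguments": {"series": [[0,0,0,0,0,0,0.4],[0,0,0,0,0,0,0.4],[0,0,0,0,0,0,0.4],[0,0,0,0,0,0,0.4]]}}

```text
time: 6.63
position: [0.5894, 0.1069, 0.1138]
tool_rot: [1.0, -0.0, 0.001, 0.0]
ft_force: [0.3, -0.1, -1.1]
grip_width: 0.0524
```

Run:
```python
from h import *
togo([.590,.1053,.0467])
a=snap('scene','s4');b=snap('side','d4')
def cr(im,x,y,w=100,h=100,k=4): return cv2.resize(im[y:y+h,x:x+w],(w*k,h*k),interpolation=cv2.INTER_CUBIC)
cv2.imwrite('pics/m4.png',np.hstack([cr(a,230,160),cr(b,235,170)]))
```

```text
pos [0.5894 0.1069 0.1138] shift cm [0.05 0.16 6.71] toolx [ 1.0e+00 -3.0e-04  1.4e-03] z [ 0.0014 -0.     -1.    ] w 0.0524 f [ 0.3 -0.1 -1.1] t 6.63
```

View pics/m4.png

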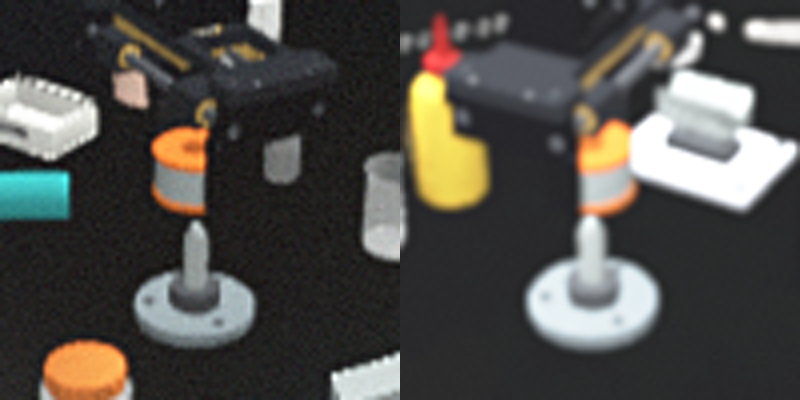

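The bobbin hangs over the spindle in both views. Centre estimates are 193 against 196 in the scene crop and 593 against 590 in the side crop, so it is aligned within about 2 mm. Lowering in stages while I watch the force.

Call:
{"name": "apply_moves", "arguments": {"series": [[0,0.1,1,0,0,0,0.4],[0,0.1,2,0,0,0,0.4],[0,0.1,3,0,0,0,0.4],[0,0.1,3.5,0,0,0,0.4],[0,0.1,3.5,0,0,0,0.4]]}}

```text
time: 7.15
position: [0.5879, 0.1061, 0.0753]
tool_rot: [1.0, 0.0, -0.002, -0.0]
ft_force: [0.1, -0.4, -0.7]
grip_width: 0.0525
```

Call:
{"name": "apply_moves", "arguments": {"series": [[0,0,0,0,0,0,0.4],[0,0,0,0,0,0,0.4]]}}

```text
time: 7.32
position: [0.5896, 0.1061, 0.0774]
tool_rot: [1.0, 0.0, -0.0, -0.0]
ft_force: [0.8, -0.3, -0.7]
grip_width: 0.0523
```

Call:
{"name": "apply_moves", "arguments": {"series": [[0,0,1,0,0,0,0.4],[0,0,2,0,0,0,0.4],[0,0,2.6,0,0,0,0.4],[0,0,2.6,0,0,0,0.4],[0,0,2.6,0,0,0,0.4]]}}

```text
time: 7.73
position: [0.5889, 0.106, 0.0507]
tool_rot: [1.0, -0.0, -0.001, -0.0]
ft_force: [1.1, 0.1, -0.5]
grip_width: 0.0523
```

Call:
{"name": "apply_moves", "arguments": {"series": [[0,0,0.2,0,0,0,0.4],[0,0,0.3,0,0,0,0.4],[0,0,0.3,0,0,0,0.4]]}}

```text
time: 7.98
position: [0.5895, 0.106, 0.0486]
tool_rot: [1.0, 0.0, 0.0, 0.0]
ft_force: [-0.2, 0.1, -0.8]
grip_width: 0.0525
```

Call:
{"name": "apply_moves", "arguments": {"series": [[0,0,0.1,0,0,0,0.4],[0,0,0.2,0,0,0,0.4],[0,0,0.2,0,0,0,0.4],[0,0,0.2,0,0,0,0.4]]}}

```text
time: 8.32
position: [0.5897, 0.106, 0.0468]
tool_rot: [1.0, -0.0, 0.0, 0.0]
ft_force: [-0.6, 0.9, -0.7]
grip_width: 0.0525
```

Call:
{"name": "apply_moves", "arguments": {"series": [[0,0,0.1,0,0,0,0.4],[0,0,0.1,0,0,0,0.4],[0,0,0.1,0,0,0,0.4]]}}

```text
time: 8.57
position: [0.5897, 0.106, 0.0467]
tool_rot: [1.0, 0.0, 0.0, 0.0]
ft_force: [-1.2, 0.1, 6.6]
grip_width: 0.0523
```

The upward force has jumped to 6.6 N at z = 0.0467, which is the expected seated height. Letting go and rising.

Call:
{"name": "apply_moves", "arguments": {"series": [[0,0,0,0,0,0,0.7],[0,0,0,0,0,0,0.85],[0,0,0,0,0,0,1],[0,0,0,0,0,0,1],[0,0,0,0,0,0,1]]}}

```text
time: 8.98
position: [0.5894, 0.106, 0.0453]
tool_rot: [1.0, -0.0, -0.0, -0.0]
ft_force: [-0.2, -0.6, -0.3]
grip_width: 0.078
```

Call:
{"name": "apply_moves", "arguments": {"series": [[0,0,0,0,0,0,1],[0,0,0,0,0,0,1],[0,0,0,0,0,0,1],[0,0,0,0,0,0,1]]}}

```text
time: 9.32
position: [0.5894, 0.106, 0.0455]
tool_rot: [1.0, -0.0, -0.0, -0.0]
ft_force: [0.2, -0.8, 0.4]
grip_width: 0.0871
```

Call:
{"name": "apply_moves", "arguments": {"series": [[0,0,-2,0,0,0,1],[0,0,-5,0,0,0,1],[0,0,-9,0,0,0,1],[0,0,-13,0,0,0,1],[0,0,-17,0,0,0,1]]}}

```text
time: 9.73
position: [0.5889, 0.106, 0.217]
tool_rot: [1.0, -0.0, -0.001, -0.0]
ft_force: [0.0, 1.0, -0.5]
grip_width: 0.0875
```

Run:
```python
from h import *
togo([.43,.31,.22])
a=snap('scene','s5');b=snap('side','d5');w=snap('wrist','w5')
for f,im in(('s5',a),('d5',b)):
    hsv=cv2.cvtColor(im,cv2.COLOR_BGR2HSV);u=proj(f,[.5907,.1053,.056]).astype(int);x,y=u
    m=cv2.inRange(hsv,(5,120,90),(22,255,255));q=m*0;q[y-22:y+30,x-25:x+25]=m[y-22:y+30,x-25:x+25]
    ys,xs=np.nonzero(q);print(f,u,xs.min(),xs.max(),ys.min(),ys.max(),[proj(f,[.5907+.0265*np.cos(t),.1053+.0265*np.sin(t),z]).round() .tolist() for z in(.024,.056) for t in(0,1.57,3.14,4.71)])
def cr(im,x,y,w=90,h=100,k=3): return cv2.resize(im[y:y+h,x:x+w],(w*k,h*k),interpolation=cv2.INTER_CUBIC)
cv2.imwrite('pics/m5.png',np.hstack([cr(a,235,170),cr(b,240,190),cr(a,160,170,80)]))
# expected cell centre from triangulating end-cap centres in s0/d0 crops
p=lambda x,y:(160+x/4,175+y/4); q=lambda x,y:(262+x/4,285+(y-300)/4)
E1=tri('s0',p(106,138),'d0',q(195,452)); E2=tri('s0',p(165,103),'d0',q(42,460)); print(E1,E2,np.linalg.norm(E1-E2),(E1+E2)/2,np.degrees(np.arctan2(*(E2-E1)[1::-1])))
```

```text
pos [0.5889 0.106  0.217 ] shift cm [-15.89 -20.4   -0.29] toolx [ 1.0e+00 -1.0e-04 -1.1e-03] z [-0.0011  0.     -1.    ] w 0.0875 f [ 0.   1.  -0.5] t 9.73
s5 [278 219] 253 289 215 248 [[287.0, 228.0], [273.0, 226.0], [270.0, 233.0], [284.0, 235.0], [287.0, 217.0], [273.0, 215.0], [270.0, 222.0], [284.0, 224.0]]
d5 [282 228] 257 294 213 245 [[273.0, 236.0], [277.0, 245.0], [292.0, 242.0], [288.0, 234.0], [273.0, 226.0], [277.0, 234.0], [292.0, 232.0], [287.0, 223.0]]
[0.41678443 0.31830326 0.0301337 ] [0.47715298 0.35438029 0.02704846] 0.07039483769716884 [0.4469687  0.33634178 0.02859108] 30.863086570425157
```

View pics/m5.png

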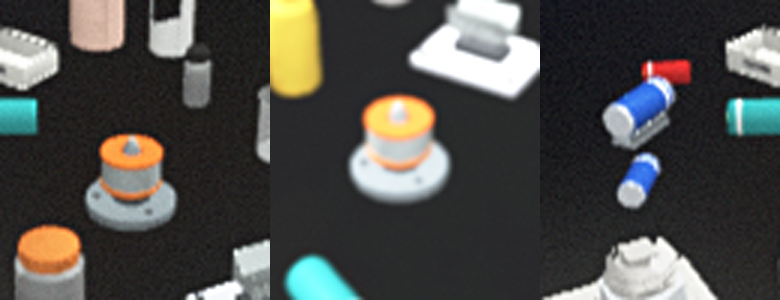

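The bobbin sits flush on the spindle in both views, with the tip showing through the bore. The cell's end caps triangulate to a length of 70.4 mm, a centre of (0.447, 0.336, 0.0286) and a yaw of about 31°, all consistent with the data. Checking the neighbours and the machine's face before I approach.

Run:
```python
from h import *
for n,p,z in(('foot1',(45,191),0),('foot2',(208,161),0),('smallblue',(193,230),.012),('red',(202,194),.012),('teal',(235,209),.015)):print(n,onz('s0',p,z).round(3))
```

```text
foot1 [0.094 0.712 0.   ]
foot2 [0.642 0.696 0.   ]
smallblue [0.405 0.237 0.012]
red [0.507 0.424 0.012]
teal [0.551 0.28  0.015]
```

Call:
{"name": "apply_moves", "arguments": {"series": [[-2.1,-3.4,0,0,0,-7,1],[-4.2,-6.9,0,0,0,-14,1],[-6.3,-10.3,0,0,0,-21,1],[-8.4,-13.8,0,0,0,-28,1],[-10.5,-17.2,0,0,0,-31,1]]}}

```text
time: 10.3
position: [0.4822, 0.2789, 0.2138]
tool_rot: [0.963, 0.269, -0.002, 0.0]
ft_force: [0.5, 0.2, -0.2]
grip_width: 0.0868
```

Run:
```python
from h import *
togo([.447,.336,.217])
```

```text
pos [0.4822 0.2789 0.2138] shift cm [-0.05 -6.71 -0.32] toolx [ 0.855   0.5186 -0.0036] z [-0.0035 -0.0011 -1.    ] w 0.0868 f [ 0.5  0.2 -0.2] t 10.3
```

Call:
{"name": "apply_moves", "arguments": {"series": [[0,-3.3,1,0,0,0,1],[0,-6.6,2,0,0,0,1],[0,-6.6,4,0,0,0,1],[0,-6.6,4,0,0,0,1],[0,-6.6,4,0,0,0,1]]}}

```text
time: 10.72
position: [0.4488, 0.334, 0.1736]
tool_rot: [0.963, 0.268, -0.003, 0.001]
ft_force: [-0.1, -0.4, 0.1]
grip_width: 0.087
```

Call:
{"name": "apply_moves", "arguments": {"series": [[0,0,0,0,0,0,1],[0,0,0,0,0,0,1],[0,0,0,0,0,0,1]]}}

```text
time: 10.97
position: [0.4517, 0.3339, 0.1763]
tool_rot: [0.964, 0.266, 0.001, -0.0]
ft_force: [-0.1, 0.2, 0.6]
grip_width: 0.0868
```

Run:
```python
from h import *
togo([.447,.336,.03])
w=snap('wrist','w6');hsv=cv2.cvtColor(w,cv2.COLOR_BGR2HSV)
m=cv2.inRange(hsv,(100,110,60),(130,255,255));n,l,s,c=cv2.connectedComponentsWithStats(m)
for i in range(1,n):
    if s[i,4]>400:
        ct=max(cv2.findContours((l==i).astype(np.uint8),0,2)[0],key=cv2.contourArea).reshape(-1,2)
        P=np.array([onz('w6',p,.03) for p in ct])[:,:2].astype(np.float32);print(s[i],c[i].round(1),cv2.minAreaRect(P))
```

```text
pos [0.4517 0.3339 0.1763] shift cm [-0.32 -0.42 14.63] toolx [0.8581 0.5134 0.0015] z [ 1.4e-03  6.0e-04 -1.0e+00] w 0.0868 f [-0.1  0.2  0.6] t 10.97
[277 180  17  60 716] [286.5 210.8] ((0.44755634665489197, 0.32451295852661133), (0.05599387735128403, 0.014401378110051155), 26.80418586730957)
[ 251  182   28   59 1187] [263.4 209.9] ((0.43687868118286133, 0.34034767746925354), (0.05491773411631584, 0.023333195596933365), 33.08553695678711)
[322 266  36  29 443] [339.2 283.7] ((0.4102913737297058, 0.24322639405727386), (0.03051772713661194, 0.02629798650741577), 53.36091995239258)
```

View pics/w6.png

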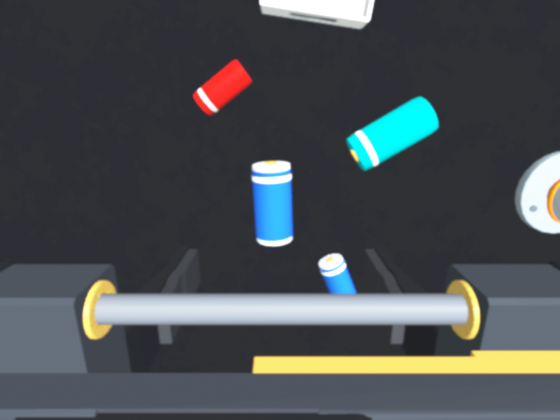

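The wrist view shows the target cell from (252,162) to (293,244), almost in line with the tool's x axis. The small blue one is at (339,280), red at (222,87) and turquoise at (393,133), all clear of the fingers. Refining numerically.

Run:
```python
from h import *
w=cv2.imread('pics/w6.png').astype(int)
m=(w.max(2)>75); 
L=[];
for r in range(182,238,6):
    xs=np.nonzero(m[r,235:310])[0]+235; L.append((r,xs.min(),xs.max()))
print(L)
a=onz('w6',((L[0][1]+L[0][2]+1)/2,L[0][0]),.030);b=onz('w6',((L[-1][1]+L[-1][2]+1)/2,L[-1][0]),.030)
print(a,b,np.degrees(np.arctan2(*(a-b)[1::-1])))
col=m[:,264:280].sum(1); rr=np.nonzero(col[140:260]>3)[0]+140; print('rows',rr.min(),rr.max())
# fit model: silhouettes of cylinder with centre (x,y,.028), yaw
from scipy.optimize import least_squares
t=np.linspace(0,2*np.pi,73)
def sil(x,y,th):
    pts=[]
    u=np.array([np.cos(th),np.sin(th),0]);v=np.array([-np.sin(th),np.cos(th),0])
    for s in(-.035,.035):
        for k in t: pts.append(proj('w6',np.array([x,y,.028])+s*u+.017*(np.cos(k)*v+[0,0,np.sin(k)])))
    h=cv2.convexHull(np.array(pts,np.float32)).reshape(-1,2).astype(float);return h
def edge(h,r):
    xs=[]
    for p,q in zip(h,np.roll(h,-1,0)):
        if (p[1]-r)*(q[1]-r)<0: xs.append(p[0]+(q[0]-p[0])*(r-p[1])/(q[1]-p[1]))
    return min(xs),max(xs)
def f(p):
    h=sil(p[0]/100,p[1]/100,p[2]); e=[]
    for r,l,R in L: a,b=edge(h,r+.5); e+=[a-l,b-R-1]
    return e+[h[:,1].min()-rr.min(),h[:,1].max()-rr.max()-1]
s=least_squares(f,[44.7,33.6,.54]);print(s.x,np.degrees(s.x[2]),np.round(s.fun,1))
np.save('cell.npy',s.x); togo([s.x[0]/100,s.x[1]/100,.03])
```

```text
[(182, np.int64(251), np.int64(292)), (188, np.int64(252), np.int64(292)), (194, np.int64(252), np.int64(292)), (200, np.int64(252), np.int64(292)), (206, np.int64(253), np.int64(293)), (212, np.int64(253), np.int64(293)), (218, np.int64(254), np.int64(293)), (224, np.int64(254), np.int64(293)), (230, np.int64(254), np.int64(293)), (236, np.int64(255), np.int64(293))]
[0.46300145 0.34930324 0.03      ] [0.42070909 0.32172716 0.03      ] 33.10574124760247
rows 160 247Traceback (most recent call last):
  File "<stdin>", line 29, in <module>
    return func(*args, **kwargs)
    result = trf(vector_fun.fun, vector_fun.jac, x0, f0, J0, lb, ub, ftol, xtol,
                 gtol, max_nfev, x_scale, loss_function, tr_solver,
                 tr_options.copy(), verbose, callback=callback_wrapped)
    return trf_no_bounds(
        fun, jac, x0, f0, J0, ftol, xtol, gtol, max_nfev, x_scale,
        loss_function, tr_solver, tr_options, verbose, callback=callback)
    f_new = fun(x_new)
    self._update_fun()
    ~~~~~~~~~~~~~~~~^^
    self.f = self.fun_wrapped(xp_copy(self.x))
             ~~~~~~~~~~~~~~~~^^^^^^^^^^^^^^^^^
    return np.atleast_1d(self.fun(x))
                         ~~~~~~~~^^^
    return self.f(x, *self.args, **self.kwargs)
           ~~~~~~^^^^^^^^^^^^^^^^^^^^^^^^^^^^^^
  File "<stdin>", line 27, in f
  File "<stdin>", line 24, in edge
ValueError: min() iterable argument is empty
```

Run:
```python
from h import *
e1=onz('w6',(274.7,246),.044);e2=onz('w6',(271.7,160.5),.012)
print(e1,e2,np.linalg.norm((e1-e2)[:2]),(e1+e2)/2)
togo([.4457,.338,.03])
```

```text
[0.41754844 0.3193513  0.044     ] [0.47644107 0.35807156 0.012     ] 0.07048119933547049 [0.44699475 0.33871143 0.028     ]
pos [0.4515 0.334  0.1763] shift cm [-0.32 -0.64 14.63] toolx [0.858  0.5136 0.0015] z [ 1.4e-03  6.0e-04 -1.0e+00] w 0.0871 f [-0.5 -0.4  0.8] t 11.02
```

Call:
{"name": "apply_moves", "arguments": {"series": [[-0.2,-0.65,3,0,0,-2.2,1],[-0.2,-0.65,6,0,0,-2.2,1],[-0.2,-0.65,8,0,0,-2.2,1],[-0.2,-0.65,8,0,0,-2.2,1],[-0.2,-0.65,8,0,0,-2.2,1]]}}

```text
time: 11.43
position: [0.4454, 0.3386, 0.0953]
tool_rot: [0.958, 0.285, -0.001, 0.0]
ft_force: [-1.8, -0.5, 0.4]
grip_width: 0.0868
```

Call:
{"name": "apply_moves", "arguments": {"series": [[0,0,0,0,0,0,1],[0,0,0,0,0,0,1],[0,0,0,0,0,0,1]]}}

```text
time: 11.68
position: [0.4465, 0.3396, 0.0972]
tool_rot: [0.958, 0.286, 0.002, -0.0]
ft_force: [0.0, 0.2, -0.5]
grip_width: 0.087
```

Run:
```python
from h import *
togo([.4465,.3385,.029])
w=snap('wrist','w7').astype(int); m=(w.max(2)>75)
for r in range(200,286,12):
    xs=np.nonzero(m[r,200:350])[0]+200; print(r,xs.min() if len(xs) else 0,xs.max() if len(xs) else 0)
print(proj('w7',[.4465,.3385,.028]))
```

```text
pos [0.4465 0.3396 0.0972] shift cm [-0.09  0.09  6.82] toolx [0.8369 0.5474 0.0033] z [ 0.003   0.0015 -1.    ] w 0.087 f [ 0.   0.2 -0.5] t 11.68
200 253 309
212 254 308
224 254 308
236 255 307
248 255 307
260 255 307
272 255 307
284 258 303
[281.48867285 233.41807562]
```

The cell is now parallel to the tool axis and centred between the jaws: its mid column is 281 at every row, and 281.5 was predicted. Going down to grasp.

Call:
{"name": "apply_moves", "arguments": {"series": [[-0.1,0,2,0,0,0,1],[-0.1,0,4,0,0,0,1],[-0.1,0,6,0,0,0,1],[-0.1,0,6.8,0,0,0,1],[-0.1,0,6.8,0,0,0,1]]}}

```text
time: 12.15
position: [0.4437, 0.3381, 0.0264]
tool_rot: [0.958, 0.286, -0.001, 0.0]
ft_force: [-0.9, -0.1, 0.2]
grip_width: 0.0872
```

Call:
{"name": "apply_moves", "arguments": {"series": [[0,0,0,0,0,0,0.6],[0,0,0,0,0,0,0.5],[0,0,0,0,0,0,0.4],[0,0,0,0,0,0,0.3],[0,0,0,0,0,0,0.2]], "newtons": 15}}

```text
time: 12.57
position: [0.445, 0.3388, 0.0284]
tool_rot: [0.958, 0.286, 0.001, -0.0]
ft_force: [-0.1, 0.2, 0.7]
grip_width: 0.0616
```

Call:
{"name": "apply_moves", "arguments": {"series": [[0,0,0,0,0,0,0.2],[0,0,0,0,0,0,0.2],[0,0,0,0,0,0,0.2],[0,0,0,0,0,0,0.2],[0,0,0,0,0,0,0.2]]}}

```text
time: 12.98
position: [0.4446, 0.3385, 0.0275]
tool_rot: [0.958, 0.286, -0.0, 0.0]
ft_force: [0.5, -0.4, 0.6]
grip_width: 0.0335
```

Call:
{"name": "apply_moves", "arguments": {"series": [[0,0,0,0,0,0,0.2],[0,0,0,0,0,0,0.2],[0,0,0,0,0,0,0.2]]}}

```text
time: 13.23
position: [0.4446, 0.3386, 0.0276]
tool_rot: [0.958, 0.286, 0.0, 0.0]
ft_force: [-0.8, 0.5, 0.5]
grip_width: 0.0339
```

Gripped at 33.9 mm against a 34 mm cell. Lifting.

Call:
{"name": "apply_moves", "arguments": {"series": [[0,0,-1,0,0,0,0.2],[0,0,-3,0,0,0,0.2],[0,0,-7,0,0,0,0.2],[0,0,-11,0,0,0,0.2],[0,0,-15,0,0,0,0.2]]}}

```text
time: 13.65
position: [0.4437, 0.3383, 0.1791]
tool_rot: [0.958, 0.286, -0.001, 0.0]
ft_force: [0.3, 0.8, -1.3]
grip_width: 0.0334
```

Call:
{"name": "apply_moves", "arguments": {"series": [[0,0,0,0,0,7,0.2],[0,0,0,0,0,14,0.2],[0,0,0,0,0,21,0.2],[0,0,0,0,0,28,0.2],[0,0,0,0,0,35,0.2]]}}

```text
time: 14.07
position: [0.4441, 0.3385, 0.1782]
tool_rot: [1.0, -0.019, -0.0, -0.0]
ft_force: [-0.3, 0.5, -1.4]
grip_width: 0.0333
```

Run:
```python
from h import *
togo([.50,-.08,.175])
```

```text
pos [0.4441 0.3385 0.1782] shift cm [ 7.15 41.61  0.32] toolx [ 9.993e-01 -3.750e-02 -1.000e-04] z [-0.e+00  2.e-04 -1.e+00] w 0.0333 f [-0.3  0.5 -1.4] t 14.07
```

Call:
{"name": "apply_moves", "arguments": {"series": [[0.6,3.5,0,0,0,0,0.2],[1.2,7.5,0,0,0,0,0.2],[1.9,11.5,0,0,0,0,0.2],[2.6,15.5,0,0,0,0,0.2],[3.3,19.5,0,0,0,0,0.2]]}}

```text
time: 14.48
position: [0.471, 0.1412, 0.1781]
tool_rot: [1.0, -0.015, 0.0, -0.0]
ft_force: [0.4, -0.2, -0.6]
grip_width: 0.0338
```

Call:
{"name": "apply_moves", "arguments": {"series": [[0.7,4,0,0,0,0,0.2],[1.4,8,0,0,0,0,0.2],[2.1,12,0,0,0,0,0.2],[2.8,16,0,0,0,0,0.2],[3.5,20,0,0,0,0,0.2]]}}

```text
time: 14.9
position: [0.4998, -0.0601, 0.1781]
tool_rot: [1.0, -0.016, 0.0, -0.0]
ft_force: [0.5, 0.2, -2.5]
grip_width: 0.0333
```

Call:
{"name": "apply_moves", "arguments": {"series": [[0.3,2,0,0,0,0,0.2],[0.3,2,0,0,0,0,0.2],[0.3,2,0,0,0,0,0.2],[0.3,2,0,0,0,0,0.2],[0.3,2,0,0,0,0,0.2]]}}

```text
time: 15.32
position: [0.5017, -0.0768, 0.1776]
tool_rot: [1.0, -0.015, -0.001, -0.0]
ft_force: [-0.2, -0.3, -1.6]
grip_width: 0.0335
```

Run:
```python
from h import *
togo([.6035,-.08,.175])
w=snap('wrist','w8');g=cv2.cvtColor(w,cv2.COLOR_BGR2GRAY)
x,y=proj('w8',[.6035,-.08,.01]).astype(int);print(x,y)
m=(g>140).astype(np.uint8);m[226:]=0;m[:,:x-80]=0;m[:,x+80:]=0
c=max(cv2.findContours(m,0,2)[0],key=cv2.contourArea).reshape(-1,2)
h=cv2.approxPolyDP(c,6,True).reshape(-1,2);print(h.tolist())
P=np.array([onz('w8',p,.01) for p in c])[:,:2].astype(np.float32);print(cv2.minAreaRect(P));
Q=np.array([onz('w8',p,.01) for p in h])[:,:2];print(Q.round(4).tolist())
k=cv2.resize(w[max(y-90,0):y+90,x-120:x+120],None,fx=3.3,fy=3.3,interpolation=cv2.INTER_CUBIC);cv2.imwrite('pics/m8.png',k);print(max(y-90,0),x-120)
```

```text
pos [ 0.5017 -0.0768  0.1776] shift cm [1.018e+01 1.000e-02 2.500e-01] toolx [ 0.9996 -0.0298 -0.0012] z [-1.2e-03  8.0e-04 -1.0e+00] w 0.0335 f [-0.2 -0.3 -1.6] t 15.32
280 80
[[237, 8], [237, 142], [323, 146], [333, 12]]
((0.6031227707862854, -0.08162139356136322), (0.0798746645450592, 0.10956675559282303), 86.57405090332031)
[[0.6595, -0.046], [0.5525, -0.0388], [0.5467, -0.1166], [0.6543, -0.1239]]
0 160
```

View pics/m8.png

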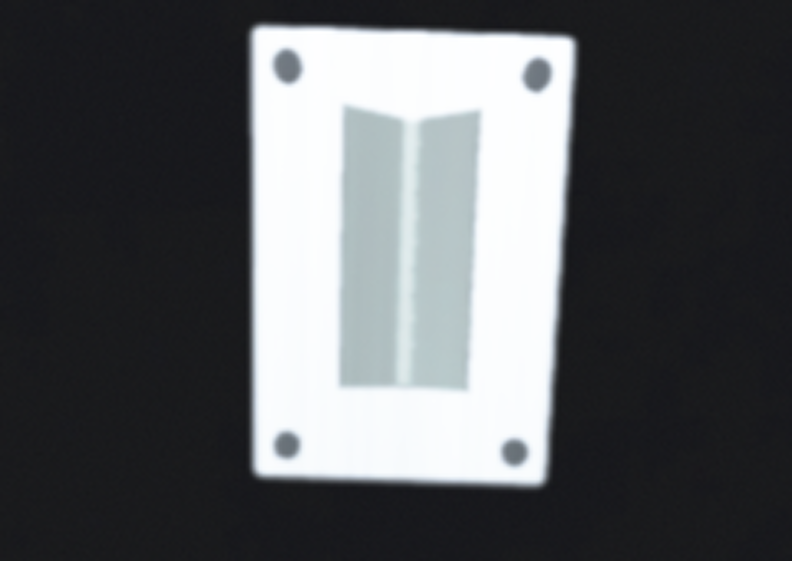

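The picture shows the plate with the V groove running from crop (412,120) to (404,385). The plate measures 79.9 × 109.6 mm against 80 × 110 and is centred at (0.6031, -0.0816) with yaw -3.4°, which matches the first view. Cross-checking the groove itself.

Run:
```python
from h import *
P=lambda x,y:(160+x/3.3,y/3.3)
a=onz('w8',P(412,121),.0465);b=onz('w8',P(404,385),.0465);print('groove',a,b,np.linalg.norm(a-b),(a+b)/2,np.degrees(np.arctan2(*(a-b)[1::-1])))
c=[onz('w8',P(*p),.060) for p in((344,105),(481,110),(468,389),(340,385))];print('lips',np.round(c,4).tolist(),np.mean(c,0))
togo([.6016,-.0815,.12])
```

```text
groove [ 0.6309086 -0.0837582  0.0465   ] [ 0.5744941  -0.08042046  0.0465    ] 0.05651315092363272 [ 0.60270135 -0.08208933  0.0465    ] -3.3859403953321054
lips [[0.632, -0.0694, 0.06], [0.6302, -0.0981, 0.06], [0.5736, -0.0948, 0.06], [0.5753, -0.066, 0.06]] [ 0.60277903 -0.08206223  0.06      ]
pos [ 0.5019 -0.0768  0.1776] shift cm [9.99 0.18 5.75] toolx [ 9.996e-01 -2.950e-02 -9.000e-04] z [-9.e-04  6.e-04 -1.e+00] w 0.0337 f [-0.1  0.  -1.3] t 15.37
```

The groove gives centre (0.6028, -0.082) and yaw -3.4°, in agreement. Moving above the V.

Call:
{"name": "apply_moves", "arguments": {"series": [[3,0.1,0,0,0,1.7,0.2],[6.5,0.2,1,0,0,1.7,0.2],[9,0.2,3,0,0,1.7,0.2],[9.9,0.2,5,0,0,1.7,0.2],[9.9,0.2,5.7,0,0,1.7,0.2]]}}

```text
time: 15.78
position: [0.6026, -0.0818, 0.1181]
tool_rot: [1.0, -0.029, -0.001, -0.0]
ft_force: [-1.2, 0.8, -1.8]
grip_width: 0.0334
```

Call:
{"name": "apply_moves", "arguments": {"series": [[0,0,0,0,0,0,0.2],[0,0,0,0,0,0,0.2],[0,0,0,0,0,0,0.2],[0,0,0,0,0,0,0.2],[0,0,0,0,0,0,0.2]]}}

```text
time: 16.2
position: [0.6014, -0.0836, 0.1218]
tool_rot: [1.0, -0.031, 0.001, 0.0]
ft_force: [0.5, 0.5, -1.9]
grip_width: 0.0335
```

Run:
```python
from h import *
togo([.6012,-.082,.0696])
```

```text
pos [ 0.6014 -0.0836  0.1218] shift cm [-0.04 -0.16  5.22] toolx [ 0.9981 -0.0611  0.0016] z [ 1.6e-03 -5.0e-04 -1.0e+00] w 0.0335 f [ 0.5  0.5 -1.9] t 16.2
```

Call:
{"name": "apply_moves", "arguments": {"series": [[0,-0.15,1,0,0,0,0.2],[0,-0.15,2,0,0,0,0.2],[0,-0.15,3,0,0,0,0.2],[0,-0.15,4,0,0,0,0.2],[0,-0.15,4,0,0,0,0.2]]}}

```text
time: 16.62
position: [0.5995, -0.0815, 0.0775]
tool_rot: [1.0, -0.031, -0.003, -0.001]
ft_force: [-0.8, 0.8, -1.6]
grip_width: 0.0338
```

Call:
{"name": "apply_moves", "arguments": {"series": [[0,0,0,0,0,0,0.2],[0,0,0,0,0,0,0.2],[0,0,0,0,0,0,0.2],[0,0,0,0,0,0,0.2]]}}

```text
time: 16.95
position: [0.6019, -0.0822, 0.081]
tool_rot: [1.0, -0.031, 0.001, 0.0]
ft_force: [-0.3, 0.1, -1.7]
grip_width: 0.0336
```

Call:
{"name": "apply_moves", "arguments": {"series": [[0,0,0.5,0,0,0,0.2],[0,0,0.8,0,0,0,0.2],[0,0,0.9,0,0,0,0.2],[0,0,0.9,0,0,0,0.2],[0,0,0.9,0,0,0,0.2]]}}

```text
time: 17.37
position: [0.6014, -0.082, 0.0714]
tool_rot: [1.0, -0.031, -0.0, -0.0]
ft_force: [0.0, 0.2, -0.7]
grip_width: 0.0338
```

Call:
{"name": "apply_moves", "arguments": {"series": [[0,0,0.1,0,0,0,0.2],[0,0,0.1,0,0,0,0.2],[0,0,0.1,0,0,0,0.2],[0,0,0.1,0,0,0,0.2]]}}

```text
time: 17.7
position: [0.6015, -0.082, 0.0706]
tool_rot: [1.0, -0.031, 0.0, 0.0]
ft_force: [0.4, -0.2, -1.9]
grip_width: 0.0337
```

Call:
{"name": "apply_moves", "arguments": {"series": [[0,0,0.1,0,0,0,0.2],[0,0,0.1,0,0,0,0.2],[0,0,0.1,0,0,0,0.2],[0,0,0.1,0,0,0,0.2]]}}

```text
time: 18.03
position: [0.6017, -0.0819, 0.0698]
tool_rot: [1.0, -0.031, 0.0, -0.0]
ft_force: [-0.3, 1.2, 0.8]
grip_width: 0.0336
```

Contact is showing (Fz from -1.8 to +0.8 N) at the expected height. One small step more, then ease the grip and let go.

Call:
{"name": "apply_moves", "arguments": {"series": [[0,0,0.05,0,0,0,0.2],[0,0,0.05,0,0,0,0.2],[0,0,0.05,0,0,0,0.2]], "newtons": 3}}

```text
time: 18.28
position: [0.6017, -0.0819, 0.0692]
tool_rot: [1.0, -0.031, 0.0, -0.0]
ft_force: [-0.1, 1.3, 2.4]
grip_width: 0.0341
```

Call:
{"name": "apply_moves", "arguments": {"series": [[0,0,0,0,0,0,0.42],[0,0,0,0,0,0,0.44],[0,0,0,0,0,0,0.5],[0,0,0,0,0,0,0.6],[0,0,0,0,0,0,0.7]]}}

```text
time: 18.7
position: [0.6014, -0.0822, 0.0689]
tool_rot: [1.0, -0.031, -0.0, 0.0]
ft_force: [0.8, -0.1, -0.3]
grip_width: 0.0496
```

Call:
{"name": "apply_moves", "arguments": {"series": [[0,0,0,0,0,0,0.75],[0,0,0,0,0,0,0.75],[0,0,0,0,0,0,0.75],[0,0,0,0,0,0,0.75]]}}

```text
time: 19.03
position: [0.6015, -0.0821, 0.0691]
tool_rot: [1.0, -0.031, 0.0, 0.0]
ft_force: [0.0, 0.2, 0.0]
grip_width: 0.0647
```

Call:
{"name": "apply_moves", "arguments": {"series": [[0,0,-1,0,0,0,0.75],[0,0,-3,0,0,0,0.75],[0,0,-5,0,0,0,0.75],[0,0,-7,0,0,0,0.75],[0,0,-7,0,0,0,0.75]]}}

```text
time: 19.45
position: [0.6043, -0.0828, 0.1437]
tool_rot: [1.0, -0.03, 0.004, 0.001]
ft_force: [0.6, 0.6, 0.1]
grip_width: 0.0648
```

Run:
```python
from h import *
togo([.6028,-.082,.13])
w=snap('wrist','w9');a=snap('scene','s9');b=snap('side','d9')
def cr(im,x,y,w=80,h=80,k=5): return cv2.resize(im[y:y+h,x:x+w],(w*k,h*k),interpolation=cv2.INTER_CUBIC)
k=np.hstack([cr(a,290,225,70,60,4),cr(b,275,165,70,60,4)]); k2=cv2.resize(w[100:300,140:420],(560,400))
cv2.imwrite('pics/m9.png',np.vstack([k,k2]))
hsv=cv2.cvtColor(w,cv2.COLOR_BGR2HSV);m=cv2.inRange(hsv,(100,110,60),(130,255,255));m[286:]=0
print(np.nonzero(m.any(1))[0][[0,-1]],proj('w9',[.6028,-.082,.07]))
for r in range(190,280,12):
    xs=np.nonzero(m[r,180:380])[0]+180
    if len(xs):print(r,xs.min(),xs.max())
```

```text
pos [ 0.6043 -0.0828  0.1437] shift cm [-0.17 -0.08  1.37] toolx [ 0.9981 -0.0609  0.0086] z [ 0.0084 -0.0027 -1.    ] w 0.0648 f [0.6 0.6 0.1] t 19.45
[190 282] [279.05294064 233.12761256]
190 255 302
214 255 302
226 255 302
238 256 301
250 256 301
262 256 301
274 255 302
```

View pics/m9.png

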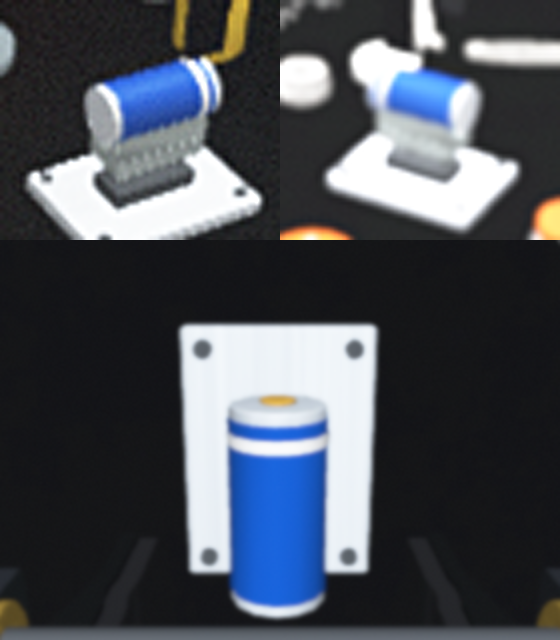

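The cell lies in the V, parallel and level, in all three crops. Checking its lengthwise position numerically and closing the fingers above it.

Call:
{"name": "apply_moves", "arguments": {"series": [[-0.1,-0.1,0,0,0,0,0.4],[-0.1,-0.1,0,0,0,0,0.2],[-0.1,-0.1,0,0,0,0,0],[-0.1,-0.1,0,0,0,0,0],[-0.1,-0.1,0,0,0,0,0]], "newtons": 20}}

```text
time: 20.02
position: [0.6003, -0.0809, 0.1385]
tool_rot: [1.0, -0.031, -0.0, -0.0]
ft_force: [0.1, 0.2, 0.7]
grip_width: 0.04
```

Call:
{"name": "apply_moves", "arguments": {"series": [[0,0,0,0,0,0,0],[0,0,0,0,0,0,0],[0,0,0,0,0,0,0],[0,0,0,0,0,0,0],[0,0,0,0,0,0,0]]}}

```text
time: 20.43
position: [0.6006, -0.081, 0.1391]
tool_rot: [1.0, -0.031, 0.0, 0.0]
ft_force: [0.8, -0.6, -0.3]
grip_width: 0.0066
```

Call:
{"name": "apply_moves", "arguments": {"series": [[0,0,0,0,0,0,0],[0,0,0,0,0,0,0],[0,0,0,0,0,0,0],[0,0,0,0,0,0,0],[0,0,0,0,0,0,0]]}}

```text
time: 20.85
position: [0.6006, -0.081, 0.139]
tool_rot: [1.0, -0.031, -0.0, -0.0]
ft_force: [0.6, -1.1, 0.1]
grip_width: 0.0006
```

Run:
```python
from h import *
e1=onz('w9',(279,288),.086);e2=onz('w9',(279,178),.055);print(e1,e2,np.linalg.norm((e1-e2)[:2]),(e1+e2)/2)
togo([.6028,-.082,.108])
```

```text
[ 0.5698825  -0.07998831  0.086     ] [ 0.6380591  -0.08408722  0.055     ] 0.06829969921233406 [ 0.6039708  -0.08203776  0.0705    ]
pos [ 0.6006 -0.081   0.139 ] shift cm [0.23 0.09 3.1 ] toolx [ 0.9981 -0.061  -0.    ] z [-0.  0. -1.] w 0.0006 f [ 0.6 -1.1  0.1] t 20.85
```

Call:
{"name": "apply_moves", "arguments": {"series": [[0.2,0.1,1,0,0,0,0],[0.2,0.1,2,0,0,0,0],[0.2,0.1,2.7,0,0,0,0],[0.2,0.1,3,0,0,0,0],[0.2,0.1,3,0,0,0,0]]}}

```text
time: 21.27
position: [0.6014, -0.0818, 0.1073]
tool_rot: [1.0, -0.031, -0.002, -0.0]
ft_force: [0.4, 0.3, 0.5]
grip_width: 0.0004
```

Call:
{"name": "apply_moves", "arguments": {"series": [[0,0,0,0,0,0,0],[0,0,0,0,0,0,0],[0,0,0,0,0,0,0],[0,0,0,0,0,0,0],[0,0,0,0,0,0,0]]}}

```text
time: 21.68
position: [0.6027, -0.0821, 0.1094]
tool_rot: [1.0, -0.03, 0.0, 0.0]
ft_force: [1.4, -0.5, -0.1]
grip_width: 0.0005
```

Call:
{"name": "apply_moves", "arguments": {"series": [[0,0,0.1,0,0,0,0],[0,0,0.2,0,0,0,0],[0,0,0.2,0,0,0,0],[0,0,0.2,0,0,0,0]]}}

```text
time: 22.02
position: [0.6024, -0.0821, 0.107]
tool_rot: [1.0, -0.031, -0.0, -0.0]
ft_force: [-0.4, -0.5, 0.1]
grip_width: 0.0005
```

Call:
{"name": "apply_moves", "arguments": {"series": [[0,0,0.1,0,0,0,0],[0,0,0.2,0,0,0,0],[0,0,0.2,0,0,0,0],[0,0,0.2,0,0,0,0]]}}

```text
time: 22.35
position: [0.6026, -0.0822, 0.1053]
tool_rot: [1.0, -0.031, 0.0, 0.0]
ft_force: [-0.5, 0.8, 1.7]
grip_width: 0.0004
```

Contact at about z = 0.1055, where it should be. Pressing on.

Call:
{"name": "apply_moves", "arguments": {"series": [[0,0,0.1,0,0,0,0],[0,0,0.2,0,0,0,0],[0,0,0.3,0,0,0,0],[0,0,0.3,0,0,0,0],[0,0,0.3,0,0,0,0]]}}

```text
time: 22.77
position: [0.6027, -0.0822, 0.1025]
tool_rot: [1.0, -0.031, 0.0, 0.0]
ft_force: [-1.0, 0.3, 5.8]
grip_width: 0.0006
```

Call:
{"name": "apply_moves", "arguments": {"series": [[0,0,0.1,0,0,0,0],[0,0,0.1,0,0,0,0],[0,0,0.1,0,0,0,0],[0,0,0.1,0,0,0,0],[0,0,0.1,0,0,0,0]]}}

```text
time: 23.18
position: [0.6027, -0.0821, 0.1017]
tool_rot: [1.0, -0.031, 0.0, 0.0]
ft_force: [-1.2, 0.7, 6.1]
grip_width: 0.0003
```

Call:
{"name": "apply_moves", "arguments": {"series": [[0,0,0.1,0,0,0,0],[0,0,0.1,0,0,0,0],[0,0,0.1,0,0,0,0],[0,0,0.1,0,0,0,0],[0,0,0.1,0,0,0,0]]}}

```text
time: 23.6
position: [0.6027, -0.0821, 0.1009]
tool_rot: [1.0, -0.03, 0.0, 0.0]
ft_force: [-1.7, -0.1, 8.0]
grip_width: 0.0006
```

Call:
{"name": "apply_moves", "arguments": {"series": [[0,0,0,0,0,0,0],[0,0,0,0,0,0,0],[0,0,0,0,0,0,0],[0,0,0,0,0,0,0],[0,0,0,0,0,0,0]]}}

```text
time: 24.02
position: [0.6027, -0.0821, 0.1009]
tool_rot: [1.0, -0.03, 0.0, 0.0]
ft_force: [-1.2, 0.8, 7.8]
grip_width: 0.0005
```

Run:
```python
from h import *
fz=[]
for i in range(4):
    a=snap('scene',f's1{i}');fz.append(robot.get_obs()['ft_force'][2])
b=snap('side','d10');w=snap('wrist','w10');togo([.6028,-.082,.101]);print('fz',np.round(fz,1),np.mean(fz))
def cyl(im,f,box):
    hsv=cv2.cvtColor(im,cv2.COLOR_BGR2HSV);m=cv2.inRange(hsv,(100,110,60),(130,255,255));x,y,X,Y=box;q=m*0;q[y:Y,x:X]=m[y:Y,x:X]
    ys,xs=np.nonzero(q);print(f,xs.mean().round(2),ys.mean().round(2),len(xs),ys.min(),ys.max())
for f in('s9','s13'):cyl(cv2.imread(f'pics/{f}.png'),f,(300,230,355,270))
for f in('d9','d10'):cyl(cv2.imread(f'pics/{f}.png'),f,(285,170,335,205))
print('px per 5mm',proj('s9',[.6,-.082,.07])-proj('s9',[.6,-.082,.065]))
# spool still there
for f in('s5','s13'):
    im=cv2.imread(f'pics/{f}.png');hsv=cv2.cvtColor(im,cv2.COLOR_BGR2HSV);m=cv2.inRange(hsv,(5,120,90),(22,255,255));q=m[212:245,264:295];ys,xs=np.nonzero(q);print(f,xs.mean().round(2),ys.mean().round(2),len(xs))
```

```text
pos [ 0.6027 -0.0821  0.1009] shift cm [ 0.01 -0.01 -0.01] toolx [ 9.981e-01 -6.090e-02  6.000e-04] z [ 6.e-04 -3.e-04 -1.e+00] w 0.0004 f [-1.2  1.5  7.5] t 24.32
fz [7.9 7.4 7.9 7.1] 7.570228514625388
s9 328.96 248.69 315 239 259
s13 328.84 251.57 281 241 261
d9 310.63 187.93 183 182 195
d10 310.46 189.88 174 184 197
px per 5mm [ 0.17500541 -1.85262487]
s5 14.19 10.76 222
s13 14.19 10.85 222
```

```bash
python3 -c "
from rig import robot
print(robot.hand_in())"
```

```text
the job is handed in; nothing more can be done
None
```

The job is handed in: the bobbin is on the spindle, and the cell is in the V with the closed fingertips still pressing it down. No verdict came back, so these are my own checks.

- **Bobbin:** I lowered it onto the spindle until it bore on the shoulder (6.6 N) at the expected height, then let go. Both fixed cameras showed it flush and upright, and its image had not moved at the end.
- **Cell:** I took the larger blue one off its cradle and set it freely in the V, parallel to it. Its centre came out about 1 mm from the middle of the V lengthwise and well under 1 mm across.
- **Press:** Contact came at about z = 0.1055 and I ended at 0.1009 with 7.6 N. The height puts the saddle about 4.6 mm down and the force about 5.5 mm. In the pictures the cell went down 2–3 pixel rows, where 5 mm is about 1.9 rows.
- **Not measured:** I had no way to read the force on each V face separately, only the total push. I kept the path clear of the jar, bottle and vial and saw no sign of contact, but I did not re-measure where they stand at the end.

The clock stood at 24.3 s of the 64 s allowed.

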